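Walk a shaft block round to the bench fence

TASK

The heavy black block with a groove across its top stands roughly end-on to the steel fence. With the fingertips, never lifting or tipping it, push its corners in turn to walk it round until a long side is square to the fence while still clear of it, then push it up flush against the fence with its groove opposite the gap in the fence, and leave it there. Do not let it bump the fence while it is still askew, and leave the tub, collar, bump stop and wrench alone.

Things in the scene. Friction and masses are not known exactly. Their poses are not given: they have to be found in the camera images.
- fence: fixed dark steel fence, two bars each 100 long, 20 thick, 24 high (mm), in line, 40 mm gap between. Origin: middle of the gap, in the plane of the flat working face, at bench level; y along that face, z up; x points squarely into the fence, away from the robot: the block belongs on its -x side. Behind the bars (x 20 to 50 mm) lies a 6 mm high foot plate.
- block: loose black anodised aluminium block, 96 (x) by 124 (y) by 27 high (mm), 0.77 to 0.95 kg, slides at 4 to 7 N. Origin: centre of underside, z up. Bright top groove, 24 wide, 12 deep, along its x, mid-length, from long side to long side. Same after a half turn: either long side (48 mm from origin along +x or -x) may go to the fence. Stands on a central foot 56 (x) by 70 (y), 2 high.
- tub: bystander: blue tub with black lid, 60 mm across, 52 mm high, loose; origin at the centre of its underside
- collar: bystander: brass ring, 52 mm across, 22 mm high, loose; origin at the centre of its underside
- bump: bystander: black rubber bump stop, 48 mm across, 45 mm high, loose; origin at the centre of its underside
- wrench: bystander: steel wrench 160 mm long lying on the bench along its own x axis, loose
Mind the look-alikes: they are no part of the job. Several things look just like the block: the one meant starts nearest to the robot's base. Of the things that look like the fence, take the one that is farthest to the robot's left at the start.

How it is judged:
By the outcome, as a careful person would: the job done as asked, in the order asked, and still so for the second after the job is handed in, with the robot touching nothing.
It also fails if it takes over 67 s, if anything falls off the work surface, if the arm or the gripper's body presses on something with over 40 N, if the wrist force passes 120 N, or if a joint passes its speed limit or range.

ROBOT

A 6-joint arm with a two-finger parallel gripper is mounted at the origin on the work surface. World frame = base frame: x ahead of the robot, y to its left, z up, the work surface at z = 0. Lengths are in m, angles in rad, forces in N, time in s.
With the tool pointing down it reaches from about 0.325 to 0.9 m from the base axis. Payload 6.1 kg.
Tool frame: the origin (TCP) lies at the very end of the fingers, on their centre line; the grasp point (between the pads) lies 19 mm behind it (ctrl.grip_depth is the distance from the TCP to the grasp point, in m); z points along the fingers, y is the line along which they close (so a half turn about z gives the same grasp; the last joint's range is limited). The gripper opens to 87 mm and grips with 3 to 60 N. Pads are 19 mm wide; open, the fingers measure 117 mm over their backs; the gripper's body (75 mm by 190 mm) begins 51 mm behind the grasp point.
Start: joints at [-1.363, 0.22, 1.526, -0, 1.395, -0.126], TCP at [0.205, -0.59, 0.223] pointing down, gripper open.
Joint ranges: [-2.98, 2.98], [-0.91, 2.08], [0.09, 2.57], [-1.24, 4.39], [0.2, 2.65], [-2.68, 2.68]. Speed limits (rad/s): [2.57, 2.57, 3.01, 3.14, 3.14, 3.14].

INTERFACE

Orientations are given as a 3x3 rotation matrix whose columns are the frame's x, y, z axes.
In Python, from workcell import ctrl gives the robot as it stands.
- The arm moves only by the tool drive_tool, never from a script. Its argument "series" is a list of rows, each an object with "linear": the shift along the tool's x, y, z in units of 40 mm (1.0 is 40 mm), a list of three; "dr": the turn, a rotation vector about the tool's x, y, z in rad, a list of three. In form: [{"linear": [x, y, z], "dr": [ax, ay, az]}, ...]. A call has exactly 5 rows; each row is the pose to reach, as a shift and turn from the pose commanded when the call began, along the tool's axes at that moment; what a row does not reach only later rows make up. A row lasts 1/10 s, in which the tool goes at most 50 mm and 8.59 degrees, less where a joint would pass 70% of its speed; a pose out of reach is approached as far as the arm can. A call with a gripper value outside its range is refused whole. "hand" is the opening, from -1 (shut) to 1 (fully open), so that 0 is half open, set as the call begins (left out, the last holds). The fingers move at their own pace and stop on an object; "grip_force" is the grip in N (left out, the last holds). Time passes only in rows, so rows that repeat a pose let the fingers close, or fill a call up. It gives the time, the measured TCP pose, the force, the opening and the grip force at its end, in the units of the state.
- ctrl.get_state(): the state, without advancing time (a new reading comes with each control period).
- ctrl.camera(name): name is "side" or "top" or "wrist"; returns a dict with "frame" (420x560x3 uint8, blue, green, red), "camera_matrix" (3x3 intrinsics, pixels), "origin" and "attitude" of the camera in the world. Camera axes: x right, y down, z forward; pixel columns grow to the right and rows downward; lengths in m; the calibration is good to about 2 mm. A picture is of the moment at which its call begins. There is no depth.
- ctrl.finish_job(): hands the job in; it is judged then, once.
The state is a dict: "t": time; "joint_pos": joint angles; "joint_vel": joint speeds; "joint_torque": joint torques, N m; "eef_pos": TCP position; "tcp_rot": TCP orientation; "wrist_force": force on the tool from outside, world axes, zero at the start; "ft_torque": the same for the moment, N m; "width": finger opening in m; "gripper_force": force on a finger pad.
Only numpy, scipy, OpenCV 4.12 (cv2) and the standard library are available. Lean on these libraries where they do the work, as an engineer would, in place of code of your own. Each camera call takes 0.05 s, during which the arm holds its last target. There are 200 camera calls.

## Working session

There is one attempt and no reset: what is moved stays moved. The work goes in short steps, Python scripts to look and compute and a tool call to move; the robot and the scene stay as the last step left them, time stands still between calls to the robot, and variables do not carry over. Pictures are saved under pics/ and viewed, at most 10 in all, crops included, and the job is handed in when it is done.

Besides the shell and the picture viewer there is one more tool, called by a JSON object that holds its "name" and its "arguments". drive_tool: Moves the arm, as the interface text tells. Its arguments: {"type":"object","properties":{"series":{"type":"array","items":{"type":"object","properties":{"linear":{"type":"array","items":{"type":"number"}},"dr":{"type":"array","items":{"type":"number"}}}}},"hand":{"type":"number"},"grip_force":{"type":"number"}},"required":["series"]}

```bash
mkdir -p pics
cat > h.py <<'E'
import numpy as np, cv2
from workcell import ctrl
def snap(n,f):
    c=ctrl.camera(n); cv2.imwrite(f'pics/{f}.png',c['frame']); np.savez(f'pics/{f}.npz',K=c['camera_matrix'],o=c['origin'],R=c['attitude']); return c
def load(f):
    d=np.load(f'pics/{f}.npz'); return dict(camera_matrix=d['K'],origin=d['o'],attitude=d['R'],frame=cv2.imread(f'pics/{f}.png'))
def ray(c,uv,z):
    uv=np.atleast_2d(np.float64(uv)); d=np.c_[uv,np.ones(len(uv))]@np.linalg.inv(c['camera_matrix']).T@np.array(c['attitude']).T
    o=np.array(c['origin']); return o+d*((z-o[2])/d[:,2])[:,None]
def proj(c,P):
    p=(np.atleast_2d(P)-np.array(c['origin']))@np.array(c['attitude'])@np.array(c['camera_matrix']).T
    return p[:,:2]/p[:,2:]
E
python3 - <<'E'
from h import *
for n in('top','side'):
    c=snap(n,n+'0'); print(n,c['origin'],c['attitude'],c['camera_matrix'][0])
a=np.hstack([cv2.imread('pics/top0.png'),cv2.imread('pics/side0.png')])
s=ctrl.get_state();print(s['t'],s['eef_pos'],s['tcp_rot'],s['width'])
E
```

```text
top [ 0.41414467 -0.02020671  0.85915662] [[ 0.02467647 -0.99209099  0.1230713 ]
 [-0.99880593 -0.01927464  0.04489108]
 [-0.04216388 -0.12403209 -0.99138199]] [382.22929585   0.         275.71404681]
side [ 0.48542163 -0.7292652   0.53429297] [[ 0.99863328 -0.04620226  0.02443185]
 [-0.04653765 -0.57331657  0.81801122]
 [-0.02378678 -0.81803023 -0.57468316]] [412.93851569   0.         283.2658799 ]
0.1 [ 0.20466936 -0.58995858  0.22153823] [[ 9.44800718e-01  3.27645365e-01 -3.43537298e-04]
 [ 3.27645460e-01 -9.44799203e-01  1.70849743e-03]
 [ 2.35207499e-04 -1.72674804e-03 -9.99998482e-01]] 0.08713690544580566
```

View pics/top0.png

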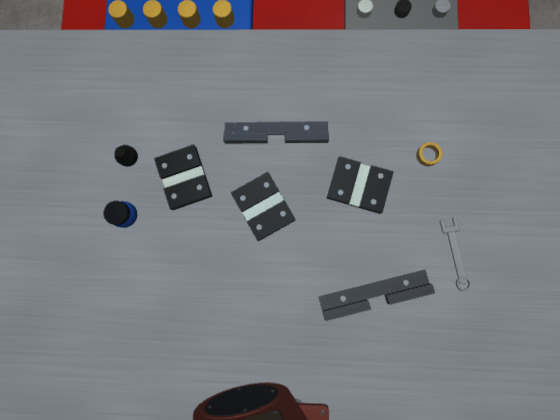

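View pics/side0.png

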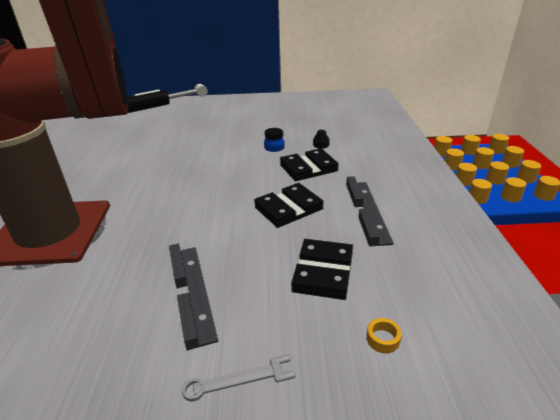

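Top view: three block look-alikes at about (183,177), (263,206) and (360,185), and two fences at about (276,132) and (376,293). Next I'll measure their positions and enlarge a crop.

Run:
```python
from h import *
c=load('top0'); f=c['frame']
for n,p,z in[('A',(183,177),.027),('B',(263,206),.027),('C',(360,185),.027),('F1',(276,140),0.012),('F2',(376,295),.012),('bump',(125,155),.04),('tub',(117,212),.05),('collar',(430,153),.02),('wr',(455,255),0)]:
    q=ray(c,p,z)[0]; print(n,q.round(3),np.hypot(q[0],q[1]).round(3))
g=cv2.cvtColor(f,cv2.COLOR_BGR2GRAY)
# block B: dark+groove
m=((g<52)).astype(np.uint8); m[:, :210]=0; m[:150]=0;m[260:]=0; m[:,310:]=0
m=cv2.morphologyEx(m,cv2.MORPH_CLOSE,np.ones((15,15)))
cs,_=cv2.findContours(m,0,2); k=max(cs,key=cv2.contourArea); print(cv2.contourArea(k)); 
r=cv2.minAreaRect(k); b=cv2.boxPoints(r);print(b.round(1)); P=ray(c,b,.027);print(P.round(4),np.linalg.norm(np.diff(P,axis=0),axis=1))
cr=cv2.resize(f[100:250,140:340],(800,600),interpolation=2); cv2.imwrite('pics/crop1.png',cr)
```

```text
A [0.581 0.227 0.027] 0.623
B [0.519 0.046 0.027] 0.521
C [ 0.569 -0.166  0.027] 0.593
F1 [0.673 0.021 0.012] 0.673
F2 [ 0.332 -0.202  0.012] 0.389
bump [0.626 0.357 0.04 ] 0.721
tub [0.496 0.361 0.05 ] 0.614
collar [ 0.645 -0.321  0.02 ] 0.721
wr [ 0.422 -0.377  0.   ] 0.566
1015.0
[[231.7 192.7]
 [268.2 172.5]
 [294.5 219.9]
 [258.1 240.2]]
[[ 0.547   0.1158  0.027 ]
 [ 0.5939  0.0362  0.027 ]
 [ 0.4893 -0.0243  0.027 ]
 [ 0.4435  0.054   0.027 ]] [0.09246694 0.1208594  0.09077219]
```

View pics/crop1.png

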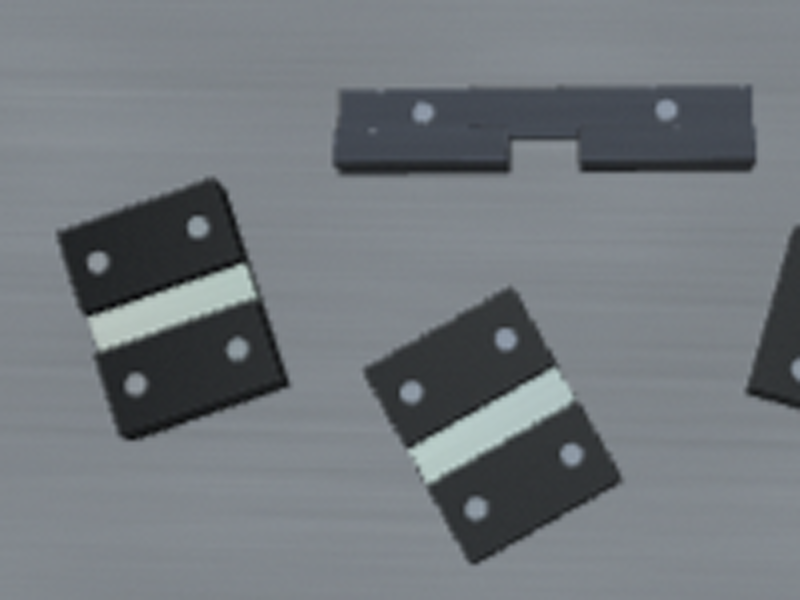

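The crop shows the block meant at full-image (263,206), which is nearest the base at 0.52 m (the others are at 0.62 and 0.59). The fence meant is at (276,137), the leftmost, with y = +0.02 against -0.20. Its face is towards the robot and the gap is at u 267–285.

```bash
cat >> h.py <<'E'
def rows(pts):
    """pts: world (x,y,z,yaw deg); prints linear/dr from present pose"""
    s=ctrl.get_state(); R=np.array(s['tcp_rot']); p=np.array(s['eef_pos']); y0=np.degrees(np.arctan2(R[1,0],R[0,0]))
    # tool-frame with z exactly down is aimed for (tilt correction in dr)
    from scipy.spatial.transform import Rotation as T
    for q in pts:
        a=np.radians(q[3]); G=np.array([[np.cos(a),np.sin(a),0],[np.sin(a),-np.cos(a),0],[0,0,-1]])
        print('lin',(R.T@(np.array(q[:3])-p)/.04).round(2).tolist(),'dr',T.from_matrix(R.T@G).as_rotvec().round(3).tolist())
def arc(c,th,off,a0,a1,n,z,dyaw=0):
    """TCP fixed in block frame (off along block x',y'; block yaw th deg) turned about COR given in c from a0 to a1"""
    out=[]
    for a in np.linspace(a0,a1,n):
        t=np.radians(th+a); e=np.array([np.cos(t),np.sin(t)]); f=np.array([-e[1],e[0]])
        p=np.array(c)+off[0]*e+off[1]*f; out.append((*p,z,th+a+dyaw))
    return out
E
python3 - <<'E'
from h import *
c=load('top0')
tp=ray(c,[(223.5,139.7),(267.5,139.7),(285,139.7),(328.7,139.5)],.024); bt=ray(c,[(224.2,142.8),(328.2,142.4)],0)
print(tp.round(4),bt.round(4))
# block frame: x' = n_r (long-side normal), y' = u ; block yaw = -60
th=-60
t=np.radians(th); e=np.array([np.cos(t),np.sin(t)]); f=np.array([-e[1],e[0]])
cc=np.array([.5184,.0454]); cor=cc-.012*f
# finger on +x' side, near +y' end; stand-off start
print('above/down'); 
P=arc(cor,th,(.048+.0095+.015,.012+.048),0,0,1,.10)+arc(cor,th,(.048+.0095+.015,.060),0,0,1,.012)
print(np.round(P,4)); rows(P)
E
```

```text
[[ 6.687e-01  1.398e-01  2.400e-02]
 [ 6.699e-01  3.990e-02  2.400e-02]
 [ 6.704e-01  5.000e-04  2.400e-02]
 [ 6.720e-01 -9.740e-02  2.400e-02]] [[ 0.6686  0.1425  0.    ]
 [ 0.6725 -0.0985  0.    ]]
above/down
[[ 5.962e-01  6.600e-03  1.000e-01 -6.000e+01]
 [ 5.962e-01  6.600e-03  1.200e-02 -6.000e+01]]
lin [14.13, -10.88, 3.06] dr [-0.002, 0.001, 1.381]
lin [14.13, -10.87, 5.26] dr [-0.002, 0.001, 1.381]
```

{"name": "drive_tool", "arguments": {"series": [{"linear": [14.13, -10.88, 2.5], "dr": [0, 0, -1.76]}, {"linear": [14.13, -10.88, 2.5], "dr": [0, 0, -1.76]}, {"linear": [14.13, -10.88, 2.5], "dr": [0, 0, -1.76]}, {"linear": [14.13, -10.88, 2.5], "dr": [0, 0, -1.76]}, {"linear": [14.13, -10.88, 2.5], "dr": [0, 0, -1.76]}], "hand": -1, "grip_force": 10}}

```text
t: 0.6
eef_pos: [0.3411, -0.3816, 0.1872]
tcp_rot: [[0.463, 0.886, -0.0], [0.886, -0.463, 0.0], [0.0, -0.0, -1.0]]
wrist_force: [0.7, 1.1, 0.9]
width: 0.055
gripper_force: 0.0
```

Run:
```python
from h import *
s=ctrl.get_state();print(s['t'],s['eef_pos'],s['width'])
rows([(.5962,.0066,.10,120)])
```

```text
0.6 [ 0.34114745 -0.38156332  0.18719138] 0.05498080830934414
lin [11.55, 1.16, 2.18] dr [-0.0, -0.0, -1.005]
```

{"name": "drive_tool", "arguments": {"series": [{"linear": [11.55, 1.16, 2.18], "dr": [0, 0, -1.005]}, {"linear": [11.55, 1.16, 2.18], "dr": [0, 0, -1.005]}, {"linear": [11.55, 1.16, 2.18], "dr": [0, 0, -1.005]}, {"linear": [11.55, 1.16, 2.18], "dr": [0, 0, -1.005]}, {"linear": [11.55, 1.16, 2.18], "dr": [0, 0, -1.005]}]}}

```text
t: 1.1
eef_pos: [0.4773, -0.177, 0.1412]
tcp_rot: [[-0.266, 0.964, -0.0], [0.964, 0.266, -0.0], [-0.0, -0.0, -1.0]]
wrist_force: [-0.3, -0.9, 0.7]
width: 0.0146
gripper_force: 0.0
```

Run:
```python
from h import *
s=ctrl.get_state();print(s['t'],s['eef_pos'],s['width'])
rows([(.5962,.0066,.10,120),(.5962,.0066,.012,120)])
```

```text
1.1 [ 0.47730086 -0.17699168  0.14119279] 0.014569840607947785
lin [3.63, 4.09, 1.03] dr [-0.0, 0.0, -0.255]
lin [3.63, 4.09, 3.23] dr [-0.0, 0.0, -0.255]
```

{"name": "drive_tool", "arguments": {"series": [{"linear": [3.63, 4.09, 1.03], "dr": [0, 0, -0.255]}, {"linear": [3.63, 4.09, 1.03], "dr": [0, 0, -0.255]}, {"linear": [3.63, 4.09, 1.03], "dr": [0, 0, -0.255]}, {"linear": [3.63, 4.09, 1.03], "dr": [0, 0, -0.255]}, {"linear": [3.63, 4.09, 1.03], "dr": [0, 0, -0.255]}]}}

```text
t: 1.6
eef_pos: [0.5976, 0.0076, 0.0991]
tcp_rot: [[-0.498, 0.867, -0.001], [0.867, 0.498, 0.001], [0.002, -0.0, -1.0]]
wrist_force: [-0.0, 0.0, -0.2]
width: 0.0004
gripper_force: 0.0
```

Run:
```python
from h import *
s=ctrl.get_state();print(s['t'],s['eef_pos'],s['width'])
rows([(.5962,.0066,.10,120),(.5962,.0066,.012,120)])
th=-60;t=np.radians(th); e=np.array([np.cos(t),np.sin(t)]); f=np.array([-e[1],e[0]])
cor=np.array([.5184,.0454])-.012*f
print('push'); P=arc(cor,th,(.0575,.060),0,30,6,.012,180); print(np.round(P,3))
rows(P)
```

```text
1.6 [0.59761859 0.00759131 0.09906481] 0.00044631659438771704
lin [-0.0, -0.04, -0.02] dr [-0.0, -0.002, -0.003]
lin [-0.01, -0.04, 2.18] dr [-0.0, -0.002, -0.003]
push
[[5.89e-01 2.00e-02 1.20e-02 1.20e+02]
 [5.90e-01 2.80e-02 1.20e-02 1.26e+02]
 [5.91e-01 3.70e-02 1.20e-02 1.32e+02]
 [5.91e-01 4.60e-02 1.20e-02 1.38e+02]
 [5.90e-01 5.40e-02 1.20e-02 1.44e+02]
 [5.88e-01 6.30e-02 1.20e-02 1.50e+02]]
lin [0.37, -0.04, 2.18] dr [-0.0, -0.002, -0.003]
lin [0.53, 0.1, 2.18] dr [-0.0, -0.002, -0.108]
lin [0.71, 0.22, 2.18] dr [-0.0, -0.002, -0.212]
lin [0.9, 0.33, 2.18] dr [-0.0, -0.002, -0.317]
lin [1.1, 0.41, 2.18] dr [-0.0, -0.002, -0.422]
lin [1.31, 0.47, 2.18] dr [0.0, -0.002, -0.526]
```

{"name": "drive_tool", "arguments": {"series": [{"linear": [0, 0, 0.6], "dr": [0, 0, 0]}, {"linear": [0, 0, 1.2], "dr": [0, 0, 0]}, {"linear": [0, 0, 1.8], "dr": [0, 0, 0]}, {"linear": [0, 0, 2.15], "dr": [0, 0, 0]}, {"linear": [0.2, 0, 2.15], "dr": [0, 0, 0]}]}}

```text
t: 2.1
eef_pos: [0.591, 0.0105, 0.0119]
tcp_rot: [[-0.494, 0.869, -0.005], [0.869, 0.494, 0.0], [0.003, -0.004, -1.0]]
wrist_force: [-1.0, -0.4, -0.3]
width: 0.0005
gripper_force: 0.0
```

{"name": "drive_tool", "arguments": {"series": [{"linear": [0.17, 0, 0], "dr": [0, 0, 0]}, {"linear": [0.34, 0.12, 0], "dr": [0, 0, -0.1]}, {"linear": [0.52, 0.24, 0], "dr": [0, 0, -0.2]}, {"linear": [0.71, 0.35, 0], "dr": [0, 0, -0.3]}, {"linear": [0.9, 0.43, 0], "dr": [0, 0, -0.4]}]}}

```text
t: 2.6
eef_pos: [0.5919, 0.0511, 0.0167]
tcp_rot: [[-0.797, 0.604, 0.004], [0.604, 0.797, -0.0], [-0.004, 0.002, -1.0]]
wrist_force: [1.5, -0.7, -0.6]
width: 0.0008
gripper_force: 0.9
```

Run:
```python
from h import *
c=snap('top','t1'); s=ctrl.get_state();print(s['t'],s['eef_pos'],s['wrist_force'])
d=snap('side','s1')
```

```text
2.65 [0.59146784 0.05227196 0.01664515] [0.19979122 0.03027947 0.26993964]
```

View pics/t1.png

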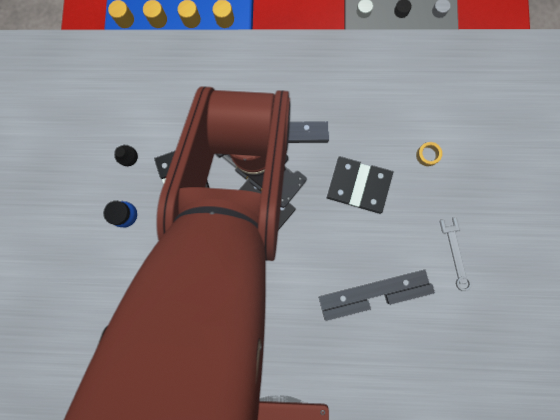

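The arm hides the block in the top view, so I'll use the side view.

Run:
```python
from h import *
f=load('s1')['frame']; cv2.imwrite('pics/s1c.png',cv2.resize(f[130:280,220:420],(800,600),interpolation=2))
```

```text
(no output)
```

View pics/s1c.png

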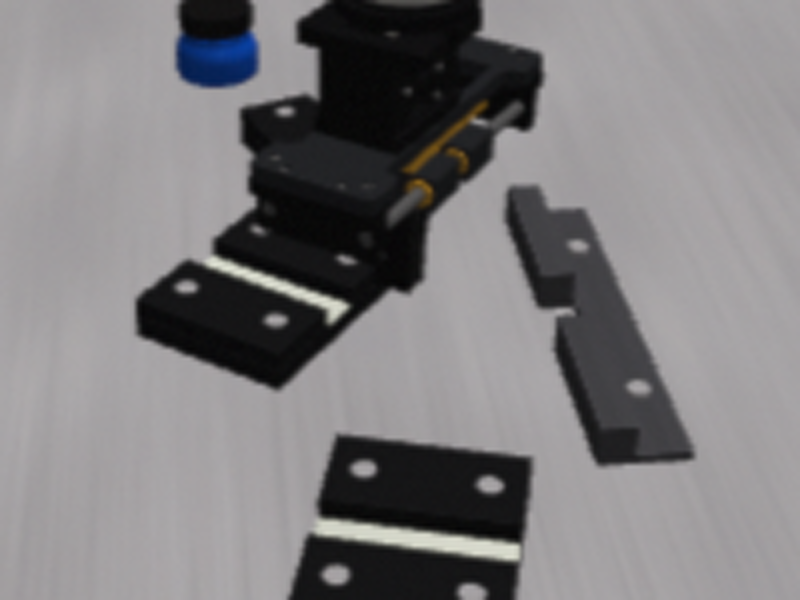

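Side crop: the block's four screws are at full-image pixels (266,201), (289,210), (284,187) and (306,195). They lie on its top plane, so I'll use them as markers.

```bash
cat >> h.py <<'E'
def blobs(c):
    g=cv2.cvtColor(c['frame'],cv2.COLOR_BGR2GRAY)
    th=cv2.morphologyEx(g,cv2.MORPH_TOPHAT,np.ones((11,11),np.uint8))
    n,l,st,ce=cv2.connectedComponentsWithStats((th>45).astype(np.uint8))
    return np.array([ce[i] for i in range(1,n) if 6<=st[i,4]<=60 and max(st[i,2:4])<=10])
S=np.array([[-.03,-.042],[.03,-.042],[.03,.042],[-.03,.042]])  # screws in block frame, set below
def pose(c,x,y,th,tol=.02,verbose=True):
    """block (x,y,yaw deg) from screws near predicted pose"""
    B=ray(c,blobs(c),.027)[:,:2]
    for _ in range(4):
        t=np.radians(th); R=np.array([[np.cos(t),-np.sin(t)],[np.sin(t),np.cos(t)]]); W=S@R.T+[x,y]
        d=np.linalg.norm(W[:,None]-B[None],axis=2); j=d.argmin(1); ok=d[range(4),j]<tol
        A=S[ok];Q=B[j[ok]]; H=(A-A.mean(0)).T@(Q-Q.mean(0))
        th=np.degrees(np.arctan2(H[0,1]-H[1,0],H[0,0]+H[1,1])); t=np.radians(th)
        R=np.array([[np.cos(t),-np.sin(t)],[np.sin(t),np.cos(t)]]); x,y=Q.mean(0)-R@A.mean(0)
    r=np.linalg.norm(S@R.T+[x,y]-B[j],axis=1)
    if verbose: print('pose',round(x,4),round(y,4),round(th,1),'n',ok.sum(),'res mm',(r*1e3).round(1))
    return x,y,th
E
python3 - <<'E'
from h import *
for n,P in(('top0',np.array([(411,392),(505,338),(571,454),(476,508)])/4+[140,100]),('s1',np.array([(186,286),(275,320),(346,260),(258,230)])/4+[220,130])):
    c=load(n);q=ray(c,P,.027)[:,:2];print(q.round(4),q.mean(0),[np.linalg.norm(q[i]-q[i-1]).round(4) for i in range(4)])
    d=q[2]-q[1] if n=='top0' else q[0]-q[3];print(np.degrees(np.arctan2(d[1],d[0])))
for n in('top0','side0'):pose(load(n),.518,.045,-60)
pose(load('s1'),.51,.05,-35)
E
```

```text
[[0.5356 0.0909]
 [0.5667 0.0397]
 [0.5029 0.0017]
 [0.4722 0.0529]] [0.51936169 0.04629373] [np.float64(0.0739), np.float64(0.0599), np.float64(0.0743), np.float64(0.0597)]
-149.24223571327428
[[0.4717 0.0385]
 [0.5192 0.0014]
 [0.5628 0.0577]
 [0.5146 0.0944]] [0.51709869 0.04798871] [np.float64(0.0704), np.float64(0.0603), np.float64(0.0713), np.float64(0.0605)]
-127.50925875803969
pose 0.5201 0.047 -59.2 n 4 res mm [4.9 5.1 5.  5. ]
pose 0.5205 0.0452 -59.5 n 4 res mm [5.4 4.8 5.  5.2]
pose 0.5163 0.0499 -37.2 n 4 res mm [6.8 6.  6.5 6.4]
```

```bash
sed -i 's/^S=.*/S=np.array([[-.03,-.0365],[.03,-.0365],[.03,.0365],[-.03,.0365]])/' h.py
python3 - <<'E'
from h import *
x,y,th=pose(load('s1'),.516,.05,-37)
def bp(u,v,z):return arc((x,y),th,(u,v),0,0,1,z,180)[0]
rows([bp(.068,.048,.02),bp(.07,.048,.065),bp(.03,.02,.065),bp(-.01,-.015,.065),bp(-.045,-.04,.065),bp(-.073,-.05,.065),bp(-.073,-.05,.012)])
E
```

```text
pose 0.5163 0.0499 -37.2 n 4 res mm [1.3 0.6 1.  1. ]
lin [-0.24, 0.03, -0.09] dr [0.002, 0.002, -0.002]
lin [-0.29, 0.03, -1.21] dr [0.002, 0.002, -0.002]
lin [0.71, -0.67, -1.22] dr [0.002, 0.002, -0.002]
lin [1.71, -1.54, -1.22] dr [0.002, 0.002, -0.002]
lin [2.58, -2.17, -1.22] dr [0.002, 0.002, -0.002]
lin [3.28, -2.42, -1.23] dr [0.002, 0.002, -0.002]
lin [3.28, -2.42, 0.1] dr [0.002, 0.002, -0.002]
```

{"name": "drive_tool", "arguments": {"series": [{"linear": [-0.24, 0, 0], "dr": [0, 0, 0]}, {"linear": [-0.3, 0, -1.25], "dr": [0, 0, 0]}, {"linear": [0.5, -0.5, -1.35], "dr": [0, 0, 0]}, {"linear": [1.3, -1.2, -1.35], "dr": [0, 0, 0]}, {"linear": [2.2, -1.85, -1.35], "dr": [0, 0, 0]}]}}

```text
t: 3.2
eef_pos: [0.4754, 0.0442, 0.0696]
tcp_rot: [[-0.792, 0.61, 0.002], [0.61, 0.792, -0.0], [-0.002, 0.001, -1.0]]
wrist_force: [-0.9, -0.2, 0.2]
width: 0.0006
gripper_force: 0.0
```

Run:
```python
from h import *
x,y,th=.5163,.0499,-37.2
def bp(u,v,z):return arc((x,y),th,(u,v),0,0,1,z,180)[0]
print(ctrl.get_state()['eef_pos'])
rows([bp(-.073,-.05,.065),bp(-.073,-.05,.012)])
t=np.radians(th); f=np.array([-np.sin(t),np.cos(t)])
rows(arc(np.array([x,y])+.012*f,th,(-.0575,-.060),0,25,6,.012,180))
```

```text
[0.47544947 0.0442085  0.06964976]
lin [1.09, -0.53, 0.11] dr [0.001, 0.002, -0.007]
lin [1.1, -0.53, 1.44] dr [0.001, 0.002, -0.007]
lin [0.71, -0.48, 1.44] dr [0.001, 0.002, -0.007]
lin [0.57, -0.59, 1.44] dr [0.001, 0.002, -0.094]
lin [0.43, -0.7, 1.44] dr [0.001, 0.002, -0.181]
lin [0.27, -0.79, 1.44] dr [0.001, 0.002, -0.269]
lin [0.11, -0.87, 1.44] dr [0.001, 0.002, -0.356]
lin [-0.06, -0.94, 1.44] dr [0.001, 0.002, -0.443]
```

{"name": "drive_tool", "arguments": {"series": [{"linear": [0.8, -0.4, 0], "dr": [0, 0, 0]}, {"linear": [1.12, -0.53, 0], "dr": [0, 0, 0]}, {"linear": [1.12, -0.53, 0.7], "dr": [0, 0, 0]}, {"linear": [1.12, -0.53, 1.44], "dr": [0, 0, 0]}, {"linear": [0.9, -0.53, 1.44], "dr": [0, 0, 0]}]}}

```text
t: 3.7
eef_pos: [0.4305, 0.0501, 0.0083]
tcp_rot: [[-0.793, 0.609, -0.007], [0.609, 0.793, 0.0], [0.005, -0.004, -1.0]]
wrist_force: [-0.6, 0.8, -0.4]
width: 0.0006
gripper_force: 0.0
```

{"name": "drive_tool", "arguments": {"series": [{"linear": [-0.2, 0.05, 0], "dr": [0, 0, 0]}, {"linear": [-0.33, -0.06, 0], "dr": [0, 0, -0.09]}, {"linear": [-0.48, -0.17, 0], "dr": [0, 0, -0.18]}, {"linear": [-0.63, -0.26, 0], "dr": [0, 0, -0.27]}, {"linear": [-0.79, -0.34, 0], "dr": [0, 0, -0.355]}]}}

```text
t: 4.2
eef_pos: [0.4525, 0.0193, 0.0126]
tcp_rot: [[-0.957, 0.291, 0.002], [0.291, 0.957, -0.0], [-0.002, 0.0, -1.0]]
wrist_force: [-1.7, 0.4, -0.7]
width: 0.0006
gripper_force: 0.7
```

Run:
```python
from h import *
c=snap('side','s2'); s=ctrl.get_state();print(s['t'],s['eef_pos'],s['wrist_force'])
for a in(-30,-17):pose(c,.514,.045,a)
B=blobs(c);print(np.c_[B,ray(c,B,.027)[:,:2]].round(3)[(abs(ray(c,B,.027)[:,0]-.51)<.08)])
```

```text
4.25 [0.45327135 0.01842185 0.01287653] [-0.94518972 -0.76283507 -0.35683083]
pose 0.5241 0.0473 -18.3 n 4 res mm [0.9 0.9 0.4 1.1]
pose 0.5241 0.0473 -18.3 n 4 res mm [0.9 0.9 0.4 1.1]
[[ 2.86583e+02  1.54417e+02  5.28000e-01  2.62000e-01]
 [ 2.90778e+02  1.57444e+02  5.39000e-01  2.44000e-01]
 [ 3.00500e+02  1.67167e+02  5.60000e-01  1.89000e-01]
 [ 2.81333e+02  1.88067e+02  5.07000e-01  9.20000e-02]
 [ 3.06412e+02  1.91412e+02  5.64000e-01  7.30000e-02]
 [ 2.72421e+02  2.05579e+02  4.85000e-01  2.10000e-02]
 [ 2.98632e+02  2.09263e+02  5.41000e-01  2.00000e-03]
 [ 3.10231e+02  2.46808e+02  5.53000e-01 -1.25000e-01]
 [ 3.03500e+02  2.73188e+02  5.34000e-01 -1.96000e-01]
 [ 2.75000e+02  3.62000e+02  4.78000e-01 -3.73000e-01]
 [ 2.71000e+02  3.77750e+02  4.72000e-01 -3.97000e-01]]
```

Run:
```python
from h import *
a=pose(load('top0'),.581,.227,-73)
print(arc(a[:2],a[2],(.048,-.062),0,0,1,0),arc(a[:2],a[2],(-.048,-.062),0,0,1,0))
x,y,th=.5241,.0473,-18.3
def bp(u,v,z):return arc((x,y),th,(u,v),0,0,1,z,180)[0]
P=[bp(-.078,-.05,.012),bp(-.078,.0,.012),bp(-.078,.05,.012),bp(-.075,.086,.012),bp(-.026,.086,.012)]
print(np.round(P,3)[-1]);rows(P)
t=np.radians(th); e=np.array([np.cos(t),np.sin(t)])
rows(arc(np.array([x,y])+.034*e,th,(-.060,.077),0,19,6,.012,180))
```

```text
pose 0.5831 0.2311 -69.5 n 4 res mm [0.4 0.5 0.6 0.2]
[(np.float64(0.5418502400187327), np.float64(0.16442327776241084), 0, np.float64(-69.46531191792734))] [(np.float64(0.5081758977834053), np.float64(0.2543234372451283), 0, np.float64(-69.46531191792734))]
[5.260e-01 1.370e-01 1.200e-02 1.617e+02]
lin [0.5, 0.01, 0.02] dr [-0.0, 0.003, 0.028]
lin [0.46, 1.25, 0.02] dr [-0.0, 0.003, 0.028]
lin [0.43, 2.5, 0.02] dr [-0.0, 0.003, 0.028]
lin [0.33, 3.4, 0.02] dr [-0.0, 0.003, 0.028]
lin [-0.9, 3.37, 0.02] dr [-0.0, 0.003, 0.028]
lin [-0.89, 3.14, 0.02] dr [-0.0, 0.003, 0.028]
lin [-0.76, 3.04, 0.02] dr [-0.0, 0.003, -0.039]
lin [-0.64, 2.93, 0.02] dr [-0.0, 0.003, -0.105]
lin [-0.53, 2.82, 0.02] dr [-0.0, 0.003, -0.171]
lin [-0.43, 2.69, 0.02] dr [-0.0, 0.003, -0.238]
lin [-0.33, 2.57, 0.02] dr [-0.001, 0.003, -0.304]
```

{"name": "drive_tool", "arguments": {"series": [{"linear": [0.5, 0, 0], "dr": [0, 0, 0]}, {"linear": [0.5, 1.1, 0], "dr": [0, 0, 0]}, {"linear": [0.5, 2.2, 0], "dr": [0, 0, 0]}, {"linear": [0.4, 3.3, 0], "dr": [0, 0, 0]}, {"linear": [0.35, 3.42, 0], "dr": [0, 0, 0]}]}}

```text
t: 4.75
eef_pos: [0.4816, 0.1589, 0.0136]
tcp_rot: [[-0.956, 0.293, 0.006], [0.293, 0.956, 0.002], [-0.005, 0.004, -1.0]]
wrist_force: [0.2, -0.2, -0.6]
width: 0.0004
gripper_force: 0.0
```

{"name": "drive_tool", "arguments": {"series": [{"linear": [-0.4, 0, 0], "dr": [0, 0, 0]}, {"linear": [-0.8, 0, 0], "dr": [0, 0, 0]}, {"linear": [-1.24, -0.02, 0], "dr": [0, 0, 0.02]}, {"linear": [-1.24, -0.15, 0], "dr": [0, 0, 0.02]}, {"linear": [-1.24, -0.26, 0], "dr": [0, 0, 0.02]}]}}

```text
t: 5.25
eef_pos: [0.5223, 0.1298, 0.0116]
tcp_rot: [[-0.949, 0.314, 0.001], [0.314, 0.949, -0.0], [-0.001, 0.0, -1.0]]
wrist_force: [0.0, 0.0, -0.1]
width: 0.0007
gripper_force: 0.0
```

Run:
```python
from h import *
c=snap('side','s3'); s=ctrl.get_state();print(s['t'],s['eef_pos'],s['wrist_force'])
x,y,th=pose(c,.5241,.0473,-18)
t=np.radians(th); e=np.array([np.cos(t),np.sin(t)])
rows(arc(np.array([x,y])+.034*e,th,(-.060,.077),0,19,6,.012,180))
```

```text
5.3 [0.52123552 0.12937366 0.0111549 ] [-0.87532503 -0.64012446  0.11216906]
pose 0.5242 0.0474 -16.9 n 4 res mm [0.4 0.7 0.6 0.5]
lin [-0.02, -0.01, -0.02] dr [-0.001, -0.0, -0.023]
lin [0.1, -0.12, -0.02] dr [-0.001, -0.001, -0.09]
lin [0.22, -0.23, -0.02] dr [-0.001, -0.001, -0.156]
lin [0.32, -0.36, -0.02] dr [-0.001, -0.001, -0.222]
lin [0.42, -0.48, -0.02] dr [-0.001, -0.001, -0.288]
lin [0.51, -0.62, -0.02] dr [-0.001, -0.001, -0.355]
```

{"name": "drive_tool", "arguments": {"series": [{"linear": [0.1, -0.12, 0], "dr": [0, 0, -0.09]}, {"linear": [0.22, -0.23, 0], "dr": [0, 0, -0.155]}, {"linear": [0.32, -0.36, 0], "dr": [0, 0, -0.22]}, {"linear": [0.42, -0.48, 0], "dr": [0, 0, -0.285]}, {"linear": [0.47, -0.58, 0], "dr": [0, 0, -0.335]}]}}

```text
t: 5.8
eef_pos: [0.4953, 0.1152, 0.0112]
tcp_rot: [[-1.0, -0.019, -0.001], [-0.019, 1.0, 0.002], [0.001, 0.002, -1.0]]
wrist_force: [-0.1, 4.8, 2.0]
width: 0.0006
gripper_force: 2.2
```

Run:
```python
from h import *
c=snap('side','s4'); s=ctrl.get_state();print(s['t'],s['eef_pos'],s['wrist_force'])
x,y,th=pose(c,.5241,.037,-5)
R=np.array([[np.cos(np.radians(th)),-np.sin(np.radians(th))],[np.sin(np.radians(th)),np.cos(np.radians(th))]]);print('finger in block',R.T@(s['eef_pos'][:2]-np.array([x,y])))
```

```text
5.85 [0.49490888 0.11471811 0.01099964] [-0.95883637  2.90102045  1.52983045]
pose 0.5242 0.0411 -1.9 n 4 res mm [0.3 0.5 0.6 0.5]
finger in block [-0.03172215  0.07258029]
```

Run:
```python
from h import *
rows([(.497,.128,.055,180),(.5245,.128,.055,90.85),(.5245,.128,.012,90.85)])
c=load('s4');print(ray(c,np.array([(540,275),(560,318)])/4+[220,130],.024).round(4), proj(c,[[.6699,.0399,.024],[.6704,.0005,.024]]))
```

```text
lin [-0.06, 0.33, -1.1] dr [0.001, -0.001, 0.021]
lin [-0.75, 0.32, -1.1] dr [-0.0, -0.002, 1.577]
lin [-0.75, 0.32, -0.03] dr [-0.0, -0.002, 1.577]
[[ 0.67    0.0378  0.024 ]
 [ 0.6727 -0.0048  0.024 ]] [[354.79647105 198.25035265]
 [358.44882163 208.15053422]]
```

{"name": "drive_tool", "arguments": {"series": [{"linear": [-0.05, 0.3, 0], "dr": [0, 0, 0]}, {"linear": [-0.1, 0.32, -1.1], "dr": [0, 0, 0]}, {"linear": [-0.75, 0.32, -1.1], "dr": [0, 0, 1.575]}, {"linear": [-0.75, 0.32, -1.1], "dr": [0, 0, 1.575]}, {"linear": [-0.75, 0.32, -1.1], "dr": [0, 0, 1.575]}]}}

```text
t: 6.35
eef_pos: [0.5274, 0.1285, 0.0557]
tcp_rot: [[-0.905, 0.426, 0.002], [0.426, 0.905, -0.0], [-0.001, 0.001, -1.0]]
wrist_force: [-0.4, 0.9, -0.6]
width: 0.0006
gripper_force: 0.0
```

Run:
```python
from h import *
rows([(.5245,.128,.055,90.85)])
```

```text
lin [0.06, -0.04, 0.02] dr [0.001, 0.001, 1.116]
```

{"name": "drive_tool", "arguments": {"series": [{"linear": [0, 0, 0], "dr": [0, 0, 1.116]}, {"linear": [0, 0, 0], "dr": [0, 0, 1.116]}, {"linear": [0, 0, 0], "dr": [0, 0, 1.116]}, {"linear": [0, 0, 0], "dr": [0, 0, 1.116]}, {"linear": [0, 0, 0], "dr": [0, 0, 1.116]}], "hand": 0.38}}

```text
t: 6.85
eef_pos: [0.5264, 0.1284, 0.0549]
tcp_rot: [[-0.371, 0.929, 0.0], [0.929, 0.371, -0.0], [-0.0, -0.0, -1.0]]
wrist_force: [-0.7, 0.0, -0.6]
width: 0.0326
gripper_force: 0.0
```

Run:
```python
from h import *
print(ctrl.get_state()['width'],ctrl.get_state()['eef_pos'])
rows([(.5245,.128,.055,90.85),(.5245,.128,.012,90.85)])
```

```text
0.032582022718972425 [0.52639692 0.12841907 0.0549214 ]
lin [0.01, -0.05, -0.0] dr [0.0, 0.0, 0.366]
lin [0.01, -0.05, 1.07] dr [0.0, 0.0, 0.366]
```

{"name": "drive_tool", "arguments": {"series": [{"linear": [0, -0.05, 0], "dr": [0, 0, 0.366]}, {"linear": [0, -0.05, 0], "dr": [0, 0, 0.366]}, {"linear": [0, -0.05, 0], "dr": [0, 0, 0.366]}, {"linear": [0, -0.05, 0.5], "dr": [0, 0, 0.366]}, {"linear": [0, -0.05, 1.07], "dr": [0, 0, 0.366]}]}}

```text
t: 7.35
eef_pos: [0.526, 0.1278, 0.0128]
tcp_rot: [[-0.021, 1.0, 0.003], [1.0, 0.021, 0.0], [0.0, 0.003, -1.0]]
wrist_force: [0.0, -0.3, 0.1]
width: 0.0596
gripper_force: 0.0
```

Run:
```python
from h import *
s=ctrl.get_state();print(s['width'],s['eef_pos'],s['wrist_force'])
rows([(.5245,.128,.012,90.85),(.5245,.115,.012,90.85),(.5240,.095,.012,90.85)])
c=snap('top','t5');pose(c,.5242,.0411,-1.9)
pose(snap('side','s5'),.5242,.0411,-1.9)
```

```text
0.059607756413177684 [0.52595723 0.12781982 0.01284786] [ 0.0132801  -0.27329457  0.09591467]
lin [0.01, -0.04, 0.02] dr [0.003, -0.0, 0.006]
lin [-0.32, -0.04, 0.02] dr [0.003, -0.0, 0.006]
lin [-0.82, -0.07, 0.02] dr [0.003, -0.0, 0.006]
pose 0.5236 0.0428 -1.0 n 4 res mm [0.4 0.2 0.4 0.3]
pose 0.524 0.0408 -1.0 n 4 res mm [0.4 0.2 0.2 0.3]
```

{"name": "drive_tool", "arguments": {"series": [{"linear": [-0.18, -0.04, 0], "dr": [0, 0, 0.006]}, {"linear": [-0.35, -0.04, 0], "dr": [0, 0, 0.006]}, {"linear": [-0.5, -0.05, 0], "dr": [0, 0, 0.006]}, {"linear": [-0.66, -0.06, 0], "dr": [0, 0, 0.006]}, {"linear": [-0.82, -0.06, 0], "dr": [0, 0, 0.006]}]}}

```text
t: 7.95
eef_pos: [0.5235, 0.094, 0.0129]
tcp_rot: [[-0.016, 1.0, 0.002], [1.0, 0.016, 0.001], [0.001, 0.002, -1.0]]
wrist_force: [-0.7, 4.7, 0.1]
width: 0.06
gripper_force: 2.7
```

Run:
```python
from h import *
c=snap('top','t6');pose(c,.5236,.025,.5)
pose(snap('side','s6'),.524,.023,.5)
s=ctrl.get_state();print(s['t'],s['eef_pos'],s['wrist_force'])
R=np.array(s['tcp_rot']);print(np.degrees(np.arctan2(R[1,0],R[0,0])))
```

```text
pose 0.5258 0.0212 0.6 n 4 res mm [0.2 0.3 0.6 0.7]
pose 0.5261 0.018 0.7 n 4 res mm [0.8 0.7 0.7 1. ]
8.05 [0.52364421 0.09303346 0.01285731] [-0.51969814 -0.46898503  0.13503245]
90.86837260594552
```

{"name": "drive_tool", "arguments": {"series": [{"linear": [-0.02, 0, 0], "dr": [0, 0, 0]}, {"linear": [-0.04, 0, 0], "dr": [0, 0, 0]}, {"linear": [-0.06, 0, 0], "dr": [0, 0, 0]}, {"linear": [-0.07, 0, 0], "dr": [0, 0, 0]}, {"linear": [-0.07, 0, 0], "dr": [0, 0, 0]}]}}

```text
t: 8.55
eef_pos: [0.5236, 0.0924, 0.0128]
tcp_rot: [[-0.016, 1.0, 0.001], [1.0, 0.016, 0.002], [0.002, 0.001, -1.0]]
wrist_force: [-0.2, 7.4, 2.9]
width: 0.0601
gripper_force: 3.4
```

Run:
```python
from h import *
c=snap('top','t7');pose(c,.5258,.018,.5)
s=ctrl.get_state();print(s['t'],s['eef_pos'],s['wrist_force'])
t=load('top0');g=cv2.cvtColor(t['frame'],cv2.COLOR_BGR2GRAY).astype(float)
def cross(p,thr):
    i=[k for k in range(len(p)-1) if (p[k]-thr)*(p[k+1]-thr)<0]; return [round(k+(thr-p[k])/(p[k+1]-p[k]),2) for k in i]
for r in(136,137,138,139,140):
    print(r,[u+215 for u in cross(g[r,215:340],90)])
for u in(230,245,260,292,305,320):print(u,[v+130 for v in cross(g[130:150,u],90)], g[134:147,u].astype(int))
```

```text
pose 0.5259 0.0186 0.4 n 4 res mm [0.4 0.6 1.4 0.8]
8.6 [0.52358564 0.09244439 0.0127921 ] [-0.2476749   7.11080125  3.39551746]
136 [np.float64(223.27), np.float64(267.17), np.float64(284.44), np.float64(328.33)]
137 [np.float64(267.21), np.float64(284.44), np.float64(328.29)]
138 [np.float64(267.26), np.float64(284.38), np.float64(328.28)]
139 [np.float64(267.28), np.float64(284.43), np.float64(328.42)]
140 [np.float64(222.84), np.float64(267.29), np.float64(284.21), np.float64(328.52)]
230 [np.float64(143.37)] [ 73  72  71  71  71  72  54  40  37  71 122 134 134]
245 [np.float64(130.57), np.float64(142.96)] [ 75  73  72  73  73  73  51  38  39  92 125 135 136]
260 [np.float64(142.93)] [ 73  72  72  73  73  77  53  39  38  94 125 133 135]
292 [np.float64(142.63)] [ 73  73  72  74  74  74  51  40  39 120 137 136 137]
305 [np.float64(142.52)] [ 75  74  73  74  73  72  52  40  55 122 136 135 135]
320 [np.float64(142.54)] [ 74  72  72  74  74  63  46  40  55 120 134 134 131]
```

Run:
```python
from h import *
t=load('top0');print(ray(t,[(230,143.2),(276,142.85),(320,142.45)],0).round(4),ray(t,[(230,140),(275.83,139.85),(320,139.7)],.024).round(4))
rows([(.5236,.105,.013,90.87),(.5236,.105,.07,90.87),(.450,.018,.07,.9)])
```

```text
[[ 0.6678  0.1289  0.    ]
 [ 0.67    0.0217  0.    ]
 [ 0.6721 -0.0797  0.    ]] [[ 0.6682  0.125   0.024 ]
 [ 0.6698  0.0211  0.024 ]
 [ 0.6713 -0.078   0.024 ]]
lin [0.31, 0.01, -0.0] dr [0.001, -0.001, 0.001]
lin [0.32, 0.01, -1.43] dr [0.001, -0.001, 0.001]
lin [-1.83, -1.87, -1.44] dr [-0.0, -0.002, 1.571]
```

{"name": "drive_tool", "arguments": {"series": [{"linear": [0.31, 0, 0], "dr": [0, 0, 0]}, {"linear": [0.32, 0, -1.2], "dr": [0, 0, 0]}, {"linear": [-0.2, -0.5, -1.6], "dr": [0, 0, 1.57]}, {"linear": [-1.0, -1.2, -1.6], "dr": [0, 0, 1.57]}, {"linear": [-1.83, -1.87, -1.6], "dr": [0, 0, 1.57]}], "hand": 1}}

```text
t: 9.1
eef_pos: [0.449, 0.0165, 0.0768]
tcp_rot: [[0.424, 0.906, 0.001], [0.906, -0.424, -0.001], [-0.001, 0.002, -1.0]]
wrist_force: [-0.1, -0.9, 0.3]
width: 0.0855
gripper_force: 0.0
```

Run:
```python
from h import *
s=ctrl.get_state();print(s['eef_pos'])
pose(snap('side','s8'),.526,.017,.5)
rows([(.450,.018,.07,1.0)])
```

```text
[0.44899055 0.01650802 0.07676702]
pose 0.526 0.0173 1.0 n 4 res mm [0.4 0.2 0.5 0.3]
lin [0.17, 0.08, 0.12] dr [0.0, 0.006, 1.107]
```

{"name": "drive_tool", "arguments": {"series": [{"linear": [0, 0, 0], "dr": [0, 0, 1.107]}, {"linear": [0, 0, 0], "dr": [0, 0, 1.107]}, {"linear": [0, 0, 0], "dr": [0, 0, 1.107]}, {"linear": [0, 0, 0], "dr": [0, 0, 1.107]}, {"linear": [0, 0, 0], "dr": [0, 0, 1.107]}]}}

```text
t: 9.65
eef_pos: [0.4491, 0.017, 0.0759]
tcp_rot: [[0.928, 0.372, -0.0], [0.372, -0.928, -0.001], [-0.001, 0.001, -1.0]]
wrist_force: [0.0, -0.7, -0.3]
width: 0.0872
gripper_force: 0.0
```

Run:
```python
from h import *
s=ctrl.get_state();print(s['eef_pos'])
rows([(.450,.018,.07,1.0),(.450,.018,.012,1.0)])
```

```text
[0.44911921 0.01699473 0.07593168]
lin [0.03, -0.02, 0.15] dr [0.001, 0.001, 0.364]
lin [0.03, -0.02, 1.6] dr [0.001, 0.001, 0.364]
```

{"name": "drive_tool", "arguments": {"series": [{"linear": [0, 0, 0.1], "dr": [0, 0, 0.364]}, {"linear": [0, 0, 0.3], "dr": [0, 0, 0.364]}, {"linear": [0, 0, 0.8], "dr": [0, 0, 0.364]}, {"linear": [0, 0, 1.3], "dr": [0, 0, 0.364]}, {"linear": [0, 0, 1.6], "dr": [0, 0, 0.364]}]}}

```text
t: 10.15
eef_pos: [0.4482, 0.0172, 0.0106]
tcp_rot: [[1.0, 0.023, -0.002], [0.023, -1.0, -0.0], [-0.002, 0.0, -1.0]]
wrist_force: [-0.3, 0.2, -0.3]
width: 0.0869
gripper_force: 0.0
```

Run:
```python
from h import *
s=ctrl.get_state();print(s['eef_pos'],s['wrist_force']);R=np.array(s['tcp_rot']);print(np.degrees(np.arctan2(R[1,0],R[0,0])))
rows([(.450,.018,.012,1.0),(.51,.019,.012,1.0)])
c=snap('top','t9');pose(c,.526,.019,.9)
```

```text
[0.44822753 0.0171972  0.01056551] [-0.29146458  0.17633084 -0.33579797]
1.345464008464709
lin [0.04, -0.02, -0.04] dr [0.0, 0.002, 0.006]
lin [1.54, -0.01, -0.04] dr [0.0, 0.002, 0.006]
pose 0.5257 0.0193 1.0 n 2 res mm [30.6  0.8  0.8 60. ]
```

{"name": "drive_tool", "arguments": {"series": [{"linear": [0.3, -0.01, 0], "dr": [0, 0, 0.006]}, {"linear": [0.55, -0.01, 0], "dr": [0, 0, 0.006]}, {"linear": [0.8, -0.01, 0], "dr": [0, 0, 0.006]}, {"linear": [1.05, -0.01, 0], "dr": [0, 0, 0.006]}, {"linear": [1.3, -0.01, 0], "dr": [0, 0, 0.006]}]}}

```text
t: 10.7
eef_pos: [0.4999, 0.0187, 0.0119]
tcp_rot: [[1.0, 0.018, -0.005], [0.018, -1.0, -0.0], [-0.005, -0.0, -1.0]]
wrist_force: [-7.5, -0.6, 5.0]
width: 0.0868
gripper_force: 4.0
```

Run:
```python
from h import *
c=snap('side','s10');s=ctrl.get_state();print(s['t'],s['eef_pos'],s['wrist_force']);R=np.array(s['tcp_rot']);print(np.degrees(np.arctan2(R[1,0],R[0,0])))
pose(c,.558,.018,.9)
rows([(.55,.0187,.012,1.0)])
```

```text
10.75 [0.50224661 0.01856391 0.01247568] [-0.78823362 -0.63017305 -0.03375037]
0.9908619429222706
pose 0.5577 0.0181 1.4 n 3 res mm [ 0.2  0.3  0.4 60.1]
lin [1.19, 0.02, 0.01] dr [0.0, 0.001, -0.0]
```

{"name": "drive_tool", "arguments": {"series": [{"linear": [0.2, 0, 0], "dr": [0, 0, 0]}, {"linear": [0.4, 0, 0], "dr": [0, 0, 0]}, {"linear": [0.6, 0, 0], "dr": [0, 0, 0]}, {"linear": [0.8, 0, 0], "dr": [0, 0, 0]}, {"linear": [1.0, 0, 0], "dr": [0, 0, 0]}]}}

```text
t: 11.25
eef_pos: [0.5398, 0.0194, 0.0119]
tcp_rot: [[1.0, 0.017, -0.004], [0.017, -1.0, 0.0], [-0.004, -0.0, -1.0]]
wrist_force: [-7.5, 0.5, 3.7]
width: 0.0871
gripper_force: 3.7
```

Run:
```python
from h import *
c=snap('side','s11');s=ctrl.get_state();print(s['t'],s['eef_pos'],s['wrist_force']);R=np.array(s['tcp_rot']);print(np.degrees(np.arctan2(R[1,0],R[0,0])))
pose(c,.598,.018,.9)
f=c['frame']; cv2.imwrite('pics/s11c.png',cv2.resize(f[140:260,240:400],(800,600),interpolation=2))
```

```text
11.3 [0.54161622 0.01927949 0.01220477] [-1.67269931 -0.03362301  0.08734605]
0.9868058148974334
pose 0.5977 0.0189 1.1 n 3 res mm [ 0.3  0.3  0.7 60.2]
```

View pics/s11c.png

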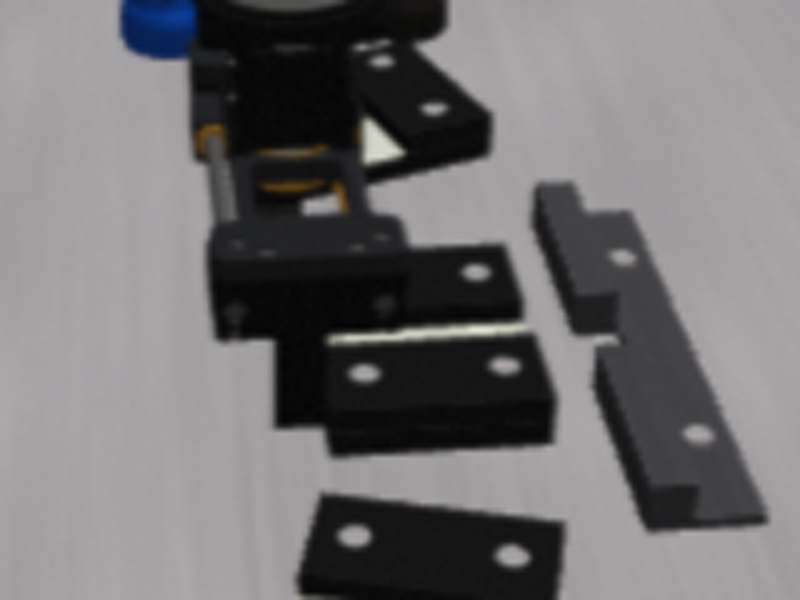

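Side crop: the block is square and about 25 mm clear of the fence. The groove runs towards crop row ~327, and the gap's front-top corners are at (573,298) and (598,350). I'll check that offset, then close slowly.

{"name": "drive_tool", "arguments": {"series": [{"linear": [0.08, 0, 0], "dr": [0, 0, 0]}, {"linear": [0.16, 0, 0], "dr": [0, 0, 0]}, {"linear": [0.24, 0, 0], "dr": [0, 0, 0]}, {"linear": [0.32, 0, 0], "dr": [0, 0, 0]}, {"linear": [0.4, 0, 0], "dr": [0, 0, 0]}]}}

```text
t: 11.8
eef_pos: [0.5555, 0.0196, 0.0119]
tcp_rot: [[1.0, 0.017, -0.004], [0.017, -1.0, 0.0], [-0.004, -0.0, -1.0]]
wrist_force: [-7.5, 0.3, 4.6]
width: 0.0868
gripper_force: 4.0
```

Run:
```python
from h import *
c=snap('side','s12');s=ctrl.get_state();print(s['t'],s['eef_pos'],s['wrist_force'])
pose(c,.613,.0185,.9)
print(ray(c,np.array([(573,298),(598,350)])/5+[240,140],.024).round(4))
# subpixel: brightness edges along the fence front-top line
P=np.linspace([.6687,.10],[.6715,-.07],341); x=P[:,0]+.004
uv=proj(c,np.c_[x,P[:,1],np.full(341,.024)]).astype(np.float32)
g=cv2.remap(cv2.cvtColor(c['frame'],cv2.COLOR_BGR2GRAY),uv[:,0][None],uv[:,1][None],1)[0].astype(int)
for k in range(100,240,4):print(round(P[k,1]*1e3,1),g[k],end='; ')
```

```text
11.85 [0.55637019 0.0196146  0.0119958 ] [-4.62240582 -0.47294493 -1.70488362]
pose 0.6138 0.0193 1.4 n 3 res mm [ 0.3  0.8  0.5 59.8]
[[ 0.6684  0.0345  0.024 ]
 [ 0.6715 -0.0066  0.024 ]]
50.0 65; 48.0 65; 46.0 66; 44.0 66; 42.0 65; 40.0 60; 38.0 48; 36.0 37; 34.0 34; 32.0 31; 30.0 31; 28.0 31; 26.0 31; 24.0 31; 22.0 31; 20.0 31; 18.0 31; 16.0 30; 14.0 31; 12.0 33; 10.0 47; 8.0 69; 6.0 120; 4.0 153; 2.0 148; 0.0 130; -2.0 95; -4.0 74; -6.0 67; -8.0 65; -10.0 65; -12.0 65; -14.0 66; -16.0 65; -18.0 65;
```

{"name": "drive_tool", "arguments": {"series": [{"linear": [0.06, 0, 0], "dr": [0, 0, 0]}, {"linear": [0.12, 0, 0], "dr": [0, 0, 0]}, {"linear": [0.17, 0, 0], "dr": [0, 0, 0]}, {"linear": [0.21, 0, 0], "dr": [0, 0, 0]}, {"linear": [0.24, 0, 0], "dr": [0, 0, 0]}]}}

```text
t: 12.35
eef_pos: [0.5634, 0.0198, 0.0118]
tcp_rot: [[1.0, 0.018, -0.008], [0.018, -1.0, -0.0], [-0.008, -0.0, -1.0]]
wrist_force: [-17.6, 0.3, 14.1]
width: 0.0866
gripper_force: 8.7
```

{"name": "drive_tool", "arguments": {"series": [{"linear": [0.01, 0, 0], "dr": [0, 0, 0]}, {"linear": [0.02, 0, 0], "dr": [0, 0, 0]}, {"linear": [0.03, 0, 0], "dr": [0, 0, 0]}, {"linear": [0.04, 0, 0], "dr": [0, 0, 0]}, {"linear": [0.05, 0, 0], "dr": [0, 0, 0]}]}}

```text
t: 12.85
eef_pos: [0.5634, 0.0197, 0.0117]
tcp_rot: [[1.0, 0.018, -0.012], [0.018, -1.0, -0.0], [-0.012, -0.0, -1.0]]
wrist_force: [-22.7, -0.8, 18.4]
width: 0.0869
gripper_force: 11.1
```

Run:
```python
from h import *
c=snap('side','s13');s=ctrl.get_state();print(s['t'],s['eef_pos'],s['wrist_force'])
pose(c,.622,.0195,.9)
```

```text
12.9 [0.56348469 0.0197362  0.0116906 ] [-20.23481096  -1.63495087  15.54920595]
pose 0.6221 0.0193 1.2 n 3 res mm [ 0.3  0.4  0.6 60.2]
```

{"name": "drive_tool", "arguments": {"series": [{"linear": [-0.1, 0, 0], "dr": [0, 0, 0]}, {"linear": [-0.5, 0, 0], "dr": [0, 0, 0]}, {"linear": [-1.0, 0, 0], "dr": [0, 0, 0]}, {"linear": [-1.4, 0, -1.0], "dr": [0, 0, 0]}, {"linear": [-1.6, 0.4, -2.0], "dr": [0, 0, 0]}]}}

```text
t: 13.4
eef_pos: [0.5029, 0.0038, 0.0917]
tcp_rot: [[1.0, 0.019, -0.003], [0.019, -1.0, 0.001], [-0.003, -0.001, -1.0]]
wrist_force: [2.1, -0.6, 0.6]
width: 0.0867
gripper_force: 0.0
```

{"name": "drive_tool", "arguments": {"series": [{"linear": [-0.8, 1.0, -1.0], "dr": [0, 0, 0]}, {"linear": [-1.5, 2.0, -1.5], "dr": [0, 0, 0]}, {"linear": [-2.0, 3.0, -2], "dr": [0, 0, 0]}, {"linear": [-2.0, 4.0, -2], "dr": [0, 0, 0]}, {"linear": [-2, 5, -2], "dr": [0, 0, 0]}], "hand": -1}}

```text
t: 13.9
eef_pos: [0.4293, -0.2016, 0.1751]
tcp_rot: [[1.0, 0.017, 0.006], [0.017, -1.0, -0.004], [0.006, 0.004, -1.0]]
wrist_force: [0.6, 0.1, 0.8]
width: 0.0551
gripper_force: 0.0
```

Run:
```python
from h import *
c=snap('side','s14');d=snap('top','t14');s=ctrl.get_state();print(s['t'],s['eef_pos'],s['wrist_force'])
pose(c,.622,.0195,.9);pose(d,.622,.0205,.9)
cv2.imwrite('pics/e14.png',np.hstack([cv2.resize(d['frame'][100:220,200:340],(400,343),interpolation=2),cv2.resize(c['frame'][150:253,260:380],(400,343),interpolation=2)]))
```

```text
14.0 [ 0.42923888 -0.20415654  0.17404191] [0.91253526 0.78278902 0.64675396]
pose 0.6222 0.0194 1.0 n 4 res mm [0.5 0.4 0.6 0.3]
pose 0.6217 0.0212 0.9 n 4 res mm [0.5 0.7 0.4 0.8]
```

View pics/e14.png

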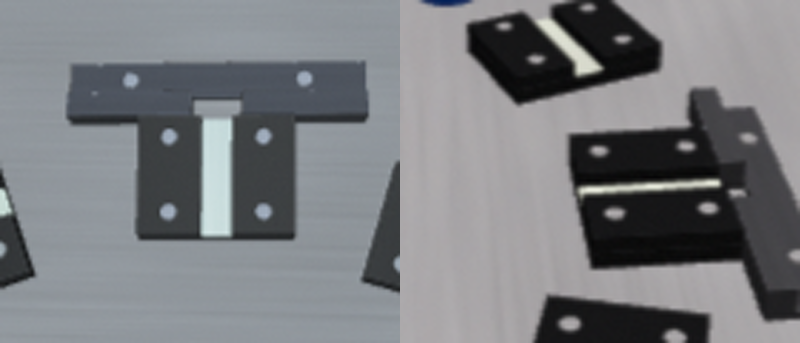

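The block is flush on the fence. Top crop: the groove is at column 217 and the gap at 193–243, so the offset is about 1 mm. Nothing is touching it, so I'll hand in.

```bash
python3 -c "
from workcell import ctrl
print(ctrl.finish_job())"
```

```text
the job is handed in; nothing more can be done
None
```

The block was walked round, squared about 25 mm clear of the fence, and pushed up flush. Its groove is opposite the gap, 1 to 2.5 mm off centre by the two cameras. I handed it in at 14 s with the robot clear; no verdict came back.

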